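# Seat the fine wheel on the splined spindle of the wet sharpener and hold it down

## Robot

A 7-joint arm with a two-finger parallel gripper is mounted at the origin on the work surface. World frame = base frame: x ahead of the robot, y to its left, z up, the work surface at z = 0. Lengths are in m, angles in rad, forces in N, time in s.
With the tool pointing down it reaches from about 0.4 to 0.85 m from the base axis. Payload 10.4 kg.
Tool frame: the origin (TCP) lies at the very end of the fingers, on their centre line; the grasp point (between the pads) lies manip.grip_depth behind it (manip.grip_depth is the distance from the TCP to the grasp point, in m); z points along the fingers, x is the direction in which the jaws open and shut, and the axes are right-handed (so a half turn about z gives the same grasp; the last joint's range is limited). The gripper opens to 85 mm and grips with 20 to 120 N. Pads are 22 mm wide; open, the fingers measure 114 mm over their backs; the gripper's body (76 mm by 85 mm) begins 54 mm behind the grasp point. The pads swing forward as they close: fully open they stand 13 mm farther back than shut.
Start: joints at [1.222, 0.332, -0.065, 1.46, 0.022, 1.35, -0.088], TCP at [0.2, -0.592, 0.231] pointing down, gripper open.
Joint ranges: [-2.6, 2.6], [-0.5, 2.12], [-1.47, 1.34], [0.16, 2.42], [-1.27, 4.41], [0.06, 2.06], [-2.6, 2.6]. Speed limits (rad/s): [2.22, 2.22, 2.79, 2.79, 3.14, 3.14, 3.14].

## Interface

Orientations are given as [roll, pitch, yaw] about the fixed x, y, z axes, in that order (R = Rz(yaw) Ry(pitch) Rx(roll)).
In Python, from workcell import manip gives the robot as it stands. The module is installed in compiled form; this text tells all that it offers.
- The arm moves only by the tool send_rows, never from a script. Its argument "increments" is one flat list of numbers, 5 for each row, row after row: the shift along the tool's x, y, z in m, then the turn about the tool's z in degrees, then the opening, from -1 (shut) to 1 (fully open). In form: [tx, ty, tz, yaw, gripper, tx, ty, tz, yaw, gripper, ...]. A call has 1 to 8 rows; each row shifts and turns the commanded pose from where the row before left it, along the tool's axes as they then stand; what a row does not reach is not made up. A row lasts 1/8 s, in which the tool goes at most 62.5 mm and 10.7 degrees, less where a joint would pass 70% of its speed; a pose out of reach is approached as far as the arm can. A call is refused whole if a number of a shift passes 0.0625 or a number of a turn 10.7, either way. A call with a gripper value outside its range is refused whole. The fingers move at their own pace and stop on an object; the grip force is fixed at half the most. Time passes only in rows, so rows that do not move let the fingers close. It gives the time, the measured TCP pose, the force and the opening at its end, in the units of the state.
- manip.get_state(): the state, without advancing time (a new reading comes with each control period).
- manip.snapshot(name): name is "side" or "top" or "wrist"; returns a dict with "img" (420x560x3 uint8, blue, green, red), "camera_matrix" (3x3 intrinsics, pixels), "rvec" (rotation vector, rad) and "tvec" (3), from world to camera coordinates, as OpenCV has them; the wrist camera has in their place "hand_eye" (4x4, takes a point from camera to tool coordinates, whose origin is the TCP and whose axes are the tool frame's). Camera axes: x right, y down, z forward; pixel columns grow to the right and rows downward; lengths in m; the calibration is good to about 2 mm. The wrist camera is an equidistant fisheye: a pixel r from the principal point sees the ray r / f radians off the axis. A picture is of the moment at which its call begins: read the wrist's pose just before it. There is no depth.
- manip.finish_job(): hands the job in, once; it reports no verdict.
The state is a dict: "time_s": time; "q": joint angles; "dq": joint speeds; "joint_efforts": joint torques, N m; "position": TCP position; "eef_rot": TCP orientation; "contact_force": force on the tool from outside, world axes, zero at the start; "torque": the same for the moment, N m; "grip_width": opening from 0.0 (shut) to 1.0 (fully open).
Only numpy, scipy, OpenCV 4.12 (cv2) and the standard library are available. Lean on these libraries where they do the work, as an engineer would, in place of code of your own. Each camera call takes 0.05 s, during which the arm holds its last target. There are 200 camera calls.

## Task

Fit the cream-white fine grinding wheel to the green wet sharpener: set it level over the splined spindle, turn it until its splines mesh, and slide it down without forcing it. Press it fully home against the sprung seat, right to the seat's stop, and finish while still gripping it and holding it pressed down there, so that its clamp screw can be done up. Leave the brown coarse wheel and everything else on the bench where it is.

Things in the scene. Friction and masses are not known exactly. Their poses are not given: they have to be found in the camera images.
- fine_wheel: cream-white fine grinding wheel, loose, flat on the bench, boss up, 0.5 to 0.7 kg. Origin: centre of its flat underside, z up. Disc 150 mm across, 20 mm thick; in its middle a black square boss with a bright top face, 42 mm across its flats (which face the wheel's x and y axes), its top 55 mm above the origin, 35 mm above the stone: grip it from above on two facing flats
- wheel_bore (a point): centre of the fine wheel's bore at the boss's top face, 55 mm above its underside, axes as the wheel's. The cross-shaped bore runs right through: four slots along the wheel's +x, +y, -x, -y, 10.4 mm wide, reaching 16.2 mm from the axis, minor bore radius 12.2 mm between them. Four red ticks on the stone's rim are in line with the slots. Any quarter turn fits
- coarse_wheel: the brown coarse grinding wheel, a bystander: same shape and size as the fine wheel, lying flat on the bench. The two wheels may lie either way round
- sharpener: green wet sharpener, fixed to the bench. Origin: on its spindle's axis at bench level, z up. Splash pan 204 mm across round the spindle, rim 112 mm high. Drip tank, 233 mm high, on its own +y side, 147 mm or more from the axis; its brass spout ends 97 mm from the axis, 146 mm high. Tool-rest bar along y on its own +x side, 116 mm from the axis, top 156 mm high
- spindle (a joint): angle (rad, counter-clockwise from above) of the upright spindle from the sharpener's own x axis: its four spline teeth point along this angle and every quarter turn from it. Teeth 8 mm wide, tips 15 mm from the axis, core radius 11 mm. Greased; stiff to turn (0.3 N m). Wheel and teeth have 1.2 mm side clearance, about 4 degrees of play either way
- seat_ring (a joint): how far the sprung brass seat ring round the spindle's foot is pressed down (m): 0 free, 0.005 at its stop. The wheel's underside meets the free ring 110 mm above the bench. The spring gives from about 10 N and needs 16 N at the stop: a push of about 10 N on top of the wheel's weight brings it to the stop; it springs back when let go
- seat_home (a point): point on the spindle axis, 105 mm above the bench: where the centre of the wheel's underside is when the wheel is fully home with the seat ring at its stop
- spindle_tip (a point): top of the spindle's conical nose, on its axis, 149 mm above the bench. The nose widens from 6.5 mm radius here to 11 mm (139 mm above the bench) and centres the bore. The teeth have flat tops 135 mm above the bench: a wheel that is not meshed stops there with its underside
- whisk: bystander: a bamboo tea whisk upside down on its white porcelain stand, 158 mm tall, 68 mm across; origin under its centre
- knife: bystander: a carving knife with a dark wooden handle, 190 mm long, lying flat; origin in its middle, blade to +x
- whetstone: bystander: a grey whetstone in a wooden holder, 240 by 85 by 48 mm, long side along its x; origin under its centre
- bamboo_blanks: bystander: two split bamboo blanks tied together, 200 by 30 by 17 mm, long side along its x; origin under its centre
- tea_bowl: bystander: a dark tea bowl, 116 mm across, 75 mm tall; origin under its centre

How it is judged:
By the outcome, as a careful person would: the job done as asked, in the order asked, and still so for the second after the job is handed in, while the arm keeps its last pose, push and grip.
It also fails if it takes over 46 s, if anything falls off the work surface, if the arm or the gripper's body presses on something with over 40 N, if the wrist force passes 120 N, or if a joint passes its speed limit or range.

## Working session

There is one attempt and no reset: what is moved stays moved. The work goes in short steps, Python scripts to look and compute and a tool call to move; the robot and the scene stay as the last step left them, time stands still between calls to the robot, and variables do not carry over. Pictures are saved under pics/ and viewed, about 8 in all and at most 12, crops included, and the job is handed in when it is done.

Besides the shell and the picture viewer there is one more tool, called after "Request:" as name(argument=value, ...), one argument or row to a line, values as JSON. send_rows: Moves the arm, as the interface text tells. Its arguments: {"type":"object","properties":{"increments":{"type":"array","items":{"type":"number"}}},"required":["increments"]}

```bash
mkdir -p pics; cat > h.py <<'E'
import numpy as np, cv2
from workcell import manip
def ray(s,px):
    K=s["camera_matrix"];R,_=cv2.Rodrigues(np.array(s["rvec"],float));t=np.array(s["tvec"],float).ravel()
    d=np.array([[ (p[0]-K[0][2])/K[0][0],(p[1]-K[1][2])/K[1][1],1] for p in np.atleast_2d(px)])@R
    return -R.T@t,d
def onz(s,px,z):
    c,d=ray(s,px); return c+d*((z-c[2])/d[:,2])[:,None]
E
python3 - <<'E'
from h import *
st=manip.get_state();print({k:np.round(v,3) for k,v in st.items()},manip.grip_depth)
import pickle
S={}
for n in("side","top","wrist"):
    s=manip.snapshot(n);S[n]=s;cv2.imwrite(f"pics/{n}0.png",s["img"])
    print(n,{k:np.round(v,4).tolist() for k,v in s.items() if k!="img"})
pickle.dump(S,open("s0.pkl","wb"))
E
```

```text
{'time_s': np.float64(0.0), 'q': array([ 1.222,  0.333, -0.065,  1.461,  0.022,  1.35 , -0.088]), 'dq': array([ 0.002, -0.   , -0.001,  0.001, -0.   , -0.001, -0.002]), 'joint_efforts': array([ 0.0000e+00, -6.2545e+01,  4.9000e-02, -3.9160e+01,  1.6000e-02,
        1.0000e-02,  0.0000e+00]), 'position': array([ 0.2  , -0.592,  0.231]), 'eef_rot': array([ 3.142e+00,  1.000e-03, -1.245e+00]), 'contact_force': array([-0.175,  0.153, -1.042]), 'torque': array([ 0.009,  0.026, -0.009]), 'grip_width': np.float64(1.0)} 0.0187
side {'camera_matrix': [[438.2722, 0.0, 273.3258], [0.0, 438.2722, 205.7221], [0.0, 0.0, 1.0]], 'rvec': [0.5025, -2.6435, 1.2712], 'tvec': [0.4493, 0.282, 0.7912]}
top {'camera_matrix': [[508.2088, 0.0, 287.7102], [0.0, 508.2088, 207.3142], [0.0, 0.0, 1.0]], 'rvec': [2.1605, -2.1977, 0.1232], 'tvec': [-0.1622, 0.5639, 1.2891]}
wrist {'camera_matrix': [[325.1923, 0.0, 276.9383], [0.0, 325.1923, 209.5415], [0.0, 0.0, 1.0]], 'hand_eye': [[1.0, 0.0012, -0.0, 0.0002], [-0.0011, 0.9521, 0.3059, -0.0778], [0.0004, -0.3059, 0.9521, -0.1428], [0.0, 0.0, 0.0, 1.0]]}
```

View pics/top0.png

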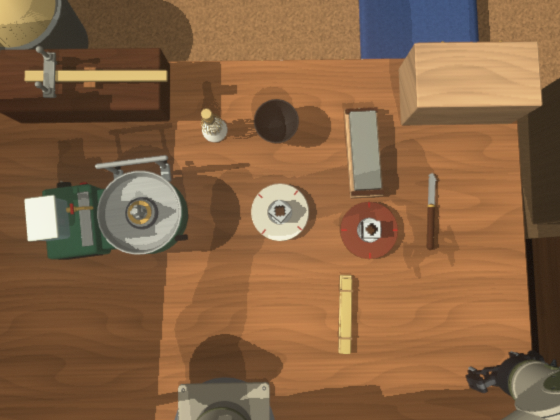

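View pics/side0.png

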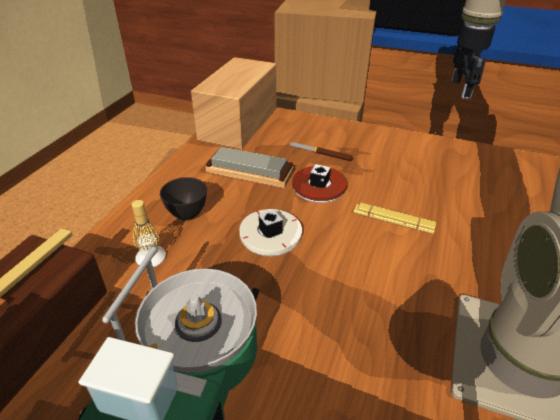

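The top view shows the fine wheel at about (280,212) and the spindle at about (140,211), with the tank to the left and the tool-rest bar above. I'll measure the wheel and zoom in on both.

```bash
python3 - <<'E'
from h import *
import pickle
S=pickle.load(open("s0.pkl","rb"));s=S["top"];im=s["img"]
a=cv2.resize(im[177:247,245:315],(400,400),interpolation=cv2.INTER_CUBIC)
b=cv2.resize(im[167:257,95:185],(400,400),interpolation=cv2.INTER_CUBIC)
cv2.imwrite("pics/crop0.png",np.hstack([a,b]))
hsv=cv2.cvtColor(im,cv2.COLOR_BGR2HSV)
roi=np.zeros(im.shape[:2],np.uint8);roi[175:250,242:318]=1
m=((hsv[...,1]<75)&(hsv[...,2]>140)&(roi>0)).astype(np.uint8)
cs,_=cv2.findContours(m,cv2.RETR_EXTERNAL,cv2.CHAIN_APPROX_NONE);c=max(cs,key=cv2.contourArea)
hull=cv2.convexHull(c)[:,0,:].astype(float)
P=onz(s,c[:,0,:].astype(float),0.02)[:,:2]
(cc,r)=cv2.minEnclosingCircle(P.astype(np.float32));A=np.c_[2*P,np.ones(len(P))]
x=np.linalg.lstsq(A,(P**2).sum(1),rcond=None)[0];print("wheel",cc,r,x[:2],np.sqrt(x[2]+x[0]**2+x[1]**2))
C=np.array(cc)
red=((hsv[...,1]>110)&((hsv[...,0]<9)|(hsv[...,0]>172))).astype(np.uint8)
n,l,stt,ce=cv2.connectedComponentsWithStats(red*roi)
for i in range(1,n):
    p=onz(s,ce[i],0.02)[0,:2]-x[:2];print(ce[i],stt[i,4],np.hypot(*p).round(4),np.degrees(np.arctan2(p[1],p[0])).round(1))
for px in[(140.5,211)]:print(onz(s,px,.149),onz(s,px,.135))
print("campos",ray(s,[0,0])[0])
E
```

```text
wheel (0.5508585572242737, -0.15067800879478455) 0.07499503344297409 [ 0.55086788 -0.15072124] 0.07167804321690295
[296.   191.75] 4 0.0676 -40.2
[260.         195.66666667] 3 0.0663 49.8
[299.5 228. ] 4 0.067 -130.5
[263.2 231.4] 5 0.0668 139.4
[[0.54632296 0.1752512  0.149     ]] [[0.54764731 0.1790712  0.135     ]]
campos [ 0.43366104 -0.14971381  1.33997114]
```

View pics/crop0.png

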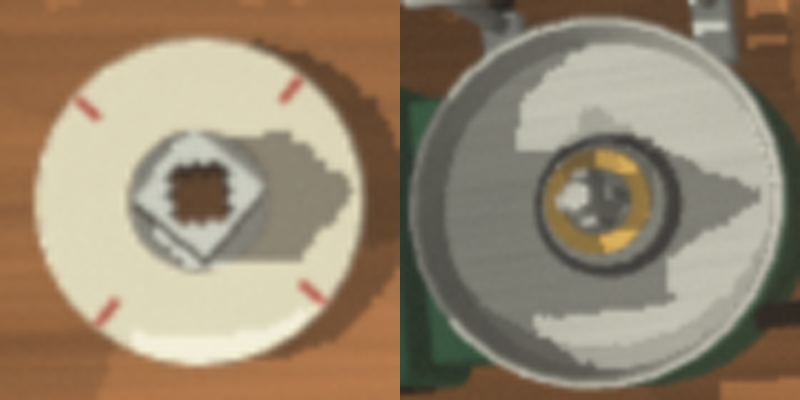

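Crop: the wheel's red ticks lie at about ±45° (wheel yaw ≈ -40.4°, mod 90) and its centre is about (0.551,-0.151). The spindle is near (0.547,0.186), but its teeth aren't legible from here. I'll move the empty hand over the spindle and use the wrist camera.

Request:
send_rows(
  increments=[-0.042,-0.0385,0,0,1,-0.042,-0.0385,0,0,1,-0.042,-0.0385,0,0,1,-0.042,-0.0385,0,0,1,-0.042,-0.0385,0,0,1,-0.042,-0.0385,0,0,1,-0.042,-0.0385,0,0,1,-0.042,-0.0385,0,0,1],
)

```text
time_s: 1.15
position: [0.3846, -0.1735, 0.2313]
eef_rot: [3.142, -0.001, -1.245]
contact_force: [1.1, -0.4, 0.2]
grip_width: 1.0
```

Request:
send_rows(
  increments=[-0.042,-0.0385,0,0,1,-0.042,-0.0385,0,0,1,-0.042,-0.0385,0,0,1,-0.042,-0.0385,0,0,1,-0.042,-0.0385,0,0,1,-0.042,-0.0385,0,0,1,-0.038,-0.0385,0,0,1,0,0,0,0,1],
)

```text
time_s: 2.15
position: [0.5464, 0.1903, 0.2302]
eef_rot: [3.14, 0.004, -1.239]
contact_force: [0.0, -0.4, -0.0]
grip_width: 1.0
```

```bash
cat >> h.py <<'E'
import pickle
from scipy.spatial.transform import Rotation as Rn
def wsnap(name):
    st=manip.get_state();s=manip.snapshot("wrist");s["T"]=np.eye(4);s["T"][:3,:3]=Rn.from_euler("xyz",st["eef_rot"]).as_matrix();s["T"][:3,3]=st["position"]
    cv2.imwrite(f"pics/{name}.png",s["img"]);pickle.dump(s,open(name+".pkl","wb"));print(np.round(st["time_s"],2),np.round(st["position"],4),np.round(st["eef_rot"],4));return s
def wcam(s):return s["T"]@np.array(s["hand_eye"])
def wonz(s,px,z):
    K=np.array(s["camera_matrix"]);p=(np.atleast_2d(px)-K[:2,2])/K[0,0];r=np.hypot(*p.T)+1e-9
    d=np.c_[p*(np.sin(r)/r)[:,None],np.cos(r)];M=wcam(s);d=d@M[:3,:3].T;c=M[:3,3]
    return c+d*((z-c[2])/d[:,2])[:,None]
def wproj(s,P):
    M=np.linalg.inv(wcam(s));q=np.atleast_2d(P)@M[:3,:3].T+M[:3,3];h=np.hypot(q[:,0],q[:,1])+1e-12
    K=np.array(s["camera_matrix"]);return q[:,:2]*(np.arctan2(h,q[:,2])/h)[:,None]*K[0,0]+K[:2,2]
def rect(s,cx,cy,z,half,n=600):
    # metric overhead view of plane z: right=+x world, up=+y
    g=np.linspace(-half,half,n);X,Y=np.meshgrid(cx+g,cy-g)
    uv=wproj(s,np.c_[X.ravel(),Y.ravel(),np.full(n*n,z)]).reshape(n,n,2).astype(np.float32)
    return cv2.remap(s["img"],uv[...,0],uv[...,1],cv2.INTER_CUBIC)
E
python3 - <<'E'
from h import *
s=wsnap("w1")
uv=wproj(s,[[.547,.186,.135]])[0];print(uv,manip.get_state()["q"].round(3))
x,y=uv.astype(int);c=s["img"][max(0,y-60):y+60,max(0,x-60):x+60]
cv2.imwrite("pics/w1c.png",np.hstack([s["img"][:,:,:],cv2.resize(c,(240,420))])[:, :800] if 0 else cv2.resize(c,(590,590),interpolation=cv2.INTER_CUBIC))
E
```

```text
2.15 [0.5464 0.1903 0.2302] [ 3.1404  0.0035 -1.239 ]
[282.69235631 212.06755165] [ 0.277  0.341 -0.848  1.556  0.257  1.363 -1.837]
```

View pics/w1c.png

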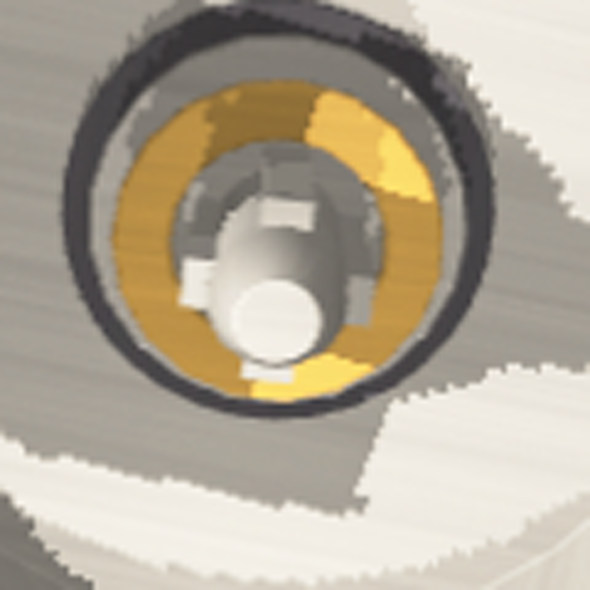

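Nose top at crop (276,320); tooth outer ends at about (290,198), (180,283), (372,302) and (267,381). Converting these to world positions.

```bash
python3 - <<'E'
from h import *
s=pickle.load(open("w1.pkl","rb"))
f=lambda P:np.array(P,float)/(590/120)-.4+[222,152]
print("tip",wonz(s,f([[276,320]]),.149))
P=wonz(s,f([[290,198],[267,381],[180,283],[372,302]]),.135)[:,:2];print(P,P.mean(0))
for a,b in((0,1),(2,3)):
    d=P[a]-P[b];print(np.hypot(*d),np.degrees(np.arctan2(d[1],d[0])),(P[a]+P[b])/2)
print("ring (gold outer, z~.11)",wonz(s,f([[277.5,235]]),.11))
c=P.mean(0);r=rect(s,*c,.135,.03);
# predicted axes overlay on tooth plane
for k in range(4):cv2.circle(r,(300,300),int(15/30*300),(0,0,255),1)
cv2.imwrite("pics/rect1.png",r)
s2=pickle.load(open("s0.pkl","rb"))["top"]
print("top-cam tip",onz(s2,[134.4,210.7],.149),"ring",onz(s2,[141.2,212.2],.11))
E
```

```text
tip [[0.54678518 0.18994594 0.149     ]]
[[0.56165619 0.19284402]
 [0.53197062 0.18635506]
 [0.54304337 0.20457704]
 [0.54995647 0.17510602]] [0.54665666 0.18972054]
0.030386510207163563 12.330324456230427 [0.5468134  0.18959954]
0.030270971526370115 103.20135439541146 [0.54649992 0.18984153]
ring (gold outer, z~.11) [[0.54860613 0.19037128 0.11      ]]
top-cam tip [[0.54726284 0.18948519 0.149     ]] ring [[0.54706903 0.18417714 0.11      ]]
```

View pics/rect1.png

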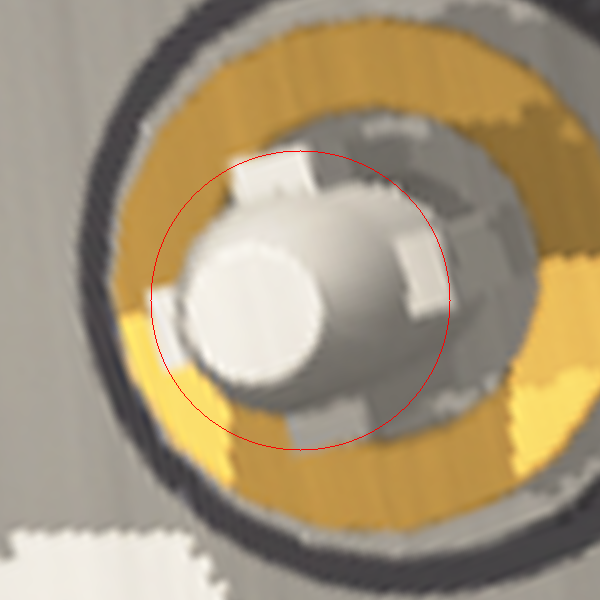

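The spindle axis is at (0.5468, 0.1897), with teeth at 12.7° mod 90; both tooth pairs and the nose agree. Next I'll go over the wheel at yaw -40.4°, and later turn it by -36.9° in world yaw.

Request:
send_rows(
  increments=[0.054,0.0178,0,0,1,0.054,0.0178,0,0,1,0.054,0.0178,0,0,1,0.054,0.0178,0,0,1,0.054,0.0178,0,0,1,0.054,0.0178,0,0,1,0,0,0,-10.2,1,0,0,0,-10.2,1],
)

```text
time_s: 3.2
position: [0.5481, -0.1577, 0.2314]
eef_rot: [3.141, -0.0, -0.887]
contact_force: [0.2, 0.5, 0.1]
grip_width: 0.998
```

Request:
send_rows(
  increments=[0,0,0.02,-10.2,1,0,0,0.02,0,1,0,0,0,0,1],
)

```text
time_s: 3.58
position: [0.5478, -0.156, 0.1897]
eef_rot: [3.14, 0.003, -0.716]
contact_force: [0.3, -0.3, 0.5]
grip_width: 0.999
```

```bash
python3 - <<'E'
from h import *
s=wsnap("w2")
im=s["img"];hsv=cv2.cvtColor(im,cv2.COLOR_BGR2HSV)
red=((hsv[...,1]>100)&(hsv[...,2]>90)&((hsv[...,0]<7)|(hsv[...,0]>172))).astype(np.uint8)
n,l,stt,ce=cv2.connectedComponentsWithStats(red)
for i in range(1,n):
    if 8<stt[i,4]<400:
        p=wonz(s,ce[i],.02)[0,:2];print(ce[i].round(),stt[i,4],p.round(4))
b=rect(s,.551,-.151,.055,.05)
cv2.imwrite("pics/rect2.png",b)
E
```

```text
3.58 [ 0.5478 -0.156   0.1897] [ 3.1399e+00  2.5000e-03 -7.1600e-01]
[274. 115.] 57 [ 0.5925 -0.1002]
[342. 182.] 42 [ 0.6    -0.1933]
[209. 184.] 52 [ 0.499  -0.1077]
[276. 244.] 39 [ 0.5068 -0.201 ]
[347. 297.] 11 [ 0.5242 -0.3063]
[355. 304.] 110 [ 0.5257 -0.3208]
[324. 311.] 24 [ 0.4919 -0.3032]
[335. 314.] 53 [ 0.4994 -0.3169]
[315. 321.] 12 [ 0.4752 -0.3083]
[360. 321.] 16 [ 0.5156 -0.3463]
[353. 323.] 10 [ 0.5069 -0.3438]
[347. 327.] 19 [ 0.4977 -0.3438]
[338. 340.] 9 [ 0.4778 -0.3534]
[337. 349.] 15 [ 0.4676 -0.3654]
```

View pics/rect2.png

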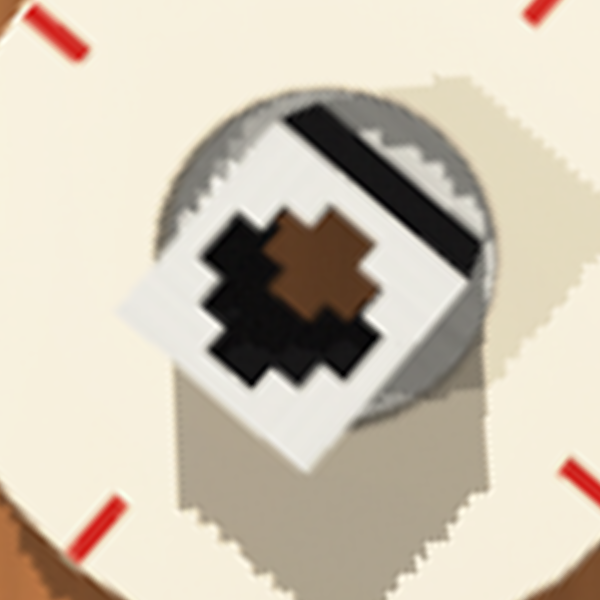

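The ticks give the wheel centre at (0.5496,-0.1504) and yaw -40.35°, and the boss top face agrees. Descending.

Request:
send_rows(
  increments=[-0.0023,-0.0054,0.04,-0.65,1,0,0,0.04,0,1,0,0,0.03,0,1,0,0,0,0,1],
)

```text
time_s: 4.12
position: [0.5501, -0.1497, 0.0802]
eef_rot: [3.14, 0.003, -0.701]
contact_force: [-0.3, 0.6, 0.0]
grip_width: 0.999
```

```bash
python3 - <<'E'
from h import *
st=manip.get_state();print(st["time_s"],st["position"].round(4) if hasattr(st["position"],"round") else st["position"],np.degrees(st["eef_rot"]),np.round(st["dq"],3))
E
```

```text
4.125 [ 0.5501 -0.1497  0.0802] [ 1.79933256e+02  1.52848862e-01 -4.01866167e+01] [ 0.008 -0.038 -0.021 -0.048 -0.014  0.026  0.017]
```

Request:
send_rows(
  increments=[0,0,0.03,0,1,0,0,0.018,0,1,0,0,0.007,0,1,0,0,0,0,1],
)

```text
time_s: 4.62
position: [0.5514, -0.1498, 0.0268]
eef_rot: [-3.141, -0.0, -0.7]
contact_force: [0.3, 0.4, 0.3]
grip_width: 1.0
```

Request:
send_rows(
  increments=[0,0,0,0,-1,0,0,0,0,-1,0,0,0,0,-1,0,0,0,0,-1,0,0,0,0,-1,0,0,0,0,-1],
)

```text
time_s: 5.38
position: [0.5515, -0.1498, 0.0271]
eef_rot: [-3.141, -0.001, -0.7]
contact_force: [-1.6, 0.8, 6.0]
grip_width: 0.48
```

Request:
send_rows(
  increments=[0,0,-0.02,0,-1,0,0,-0.05,0,-1,0,0,-0.06,0,-1,0,0,-0.05,0,-1,0,0,0,0,-1,0,0,0,0,-1],
)

```text
time_s: 6.12
position: [0.5502, -0.1498, 0.2055]
eef_rot: [3.141, 0.001, -0.7]
contact_force: [0.2, -0.6, -6.3]
grip_width: 0.479
```

```bash
cat > meas.py <<'E'
from h import *
import sys
s=wsnap(sys.argv[1]);im=s["img"];hsv=cv2.cvtColor(im,cv2.COLOR_BGR2HSV)
z=s["T"][2,3]-.0071;Ti=np.linalg.inv(s["T"])
red=((hsv[...,1]>100)&(hsv[...,2]>60)&((hsv[...,0]<7)|(hsv[...,0]>172))).astype(np.uint8)
n,l,stt,ce=cv2.connectedComponentsWithStats(red)
for i in range(1,n):
    if stt[i,4]>8:
        p=wonz(s,ce[i],z)[0];t=(Ti@np.r_[p,1])[:2]
        if .055<np.hypot(*t)<.08:print(ce[i].round(1),stt[i,4],"tool",t.round(4),"ang",np.degrees(np.arctan2(t[1],t[0])).round(2),np.hypot(*t).round(4))
st=manip.get_state();print(np.round(st["q"],3),np.round(st["contact_force"],2),np.degrees(st["eef_rot"]).round(2))
E
python3 meas.py w3
```

```text
6.12 [ 0.5502 -0.1498  0.2055] [ 3.1406e+00  1.2000e-03 -6.9950e-01]
[277.5 137.5] 240 tool [ 0.0001 -0.0644] ang -89.93 0.0644
[155.4 264.3] 166 tool [-0.0663  0.0018] ang 178.48 0.0663
[398.2 265.1] 158 tool [0.0659 0.002 ] ang 1.72 0.066
[276.5 358.3] 81 tool [-0.0003  0.0671] ang 90.24 0.0671
[ 0.82   0.321 -0.767  1.613  0.229  1.303 -0.682] [ 0.43 -0.2  -6.17] [ 1.7992e+02  1.4000e-01 -4.0080e+01]
```

View pics/w3.png

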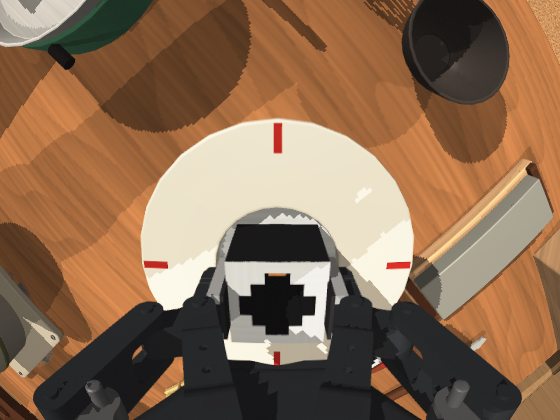

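The wheel is held level and square: the ticks are 90° apart in tool axes, with the centre at tool (-0.0002, +0.0018). Carrying it over to the spindle, then turning it +37.2° about the tool axis.

Request:
send_rows(
  increments=[-0.0314,-0.037,0,0,-1,-0.0314,-0.037,0,0,-1,-0.0314,-0.037,0,0,-1,-0.0314,-0.037,0,0,-1,-0.0314,-0.037,0,0,-1,-0.0314,-0.037,0,0,-1,-0.0314,-0.037,0,0,-1,0,0,0,0,-1],
)

```text
time_s: 7.18
position: [0.5472, 0.195, 0.2047]
eef_rot: [3.141, 0.004, -0.692]
contact_force: [-0.4, -0.2, -5.6]
grip_width: 0.482
```

Request:
send_rows(
  increments=[0,0,0,9.3,-1,0,0,0,9.3,-1,0,0,0,9.3,-1,0,0,0,9.3,-1,0,0,0,0,-1,0,0,0,0,-1],
)

```text
time_s: 7.92
position: [0.5494, 0.1895, 0.2055]
eef_rot: [3.14, -0.0, -1.345]
contact_force: [0.7, 0.3, -5.4]
grip_width: 0.481
```

```bash
python3 meas.py w4
```

```text
7.92 [0.5494 0.1895 0.2055] [ 3.1402e+00 -2.0000e-04 -1.3455e+00]
[277.5 137.5] 240 tool [ 0.0005 -0.0644] ang -89.59 0.0644
[155.5 264.3] 162 tool [-0.0659  0.0017] ang 178.49 0.0659
[398.3 265.1] 160 tool [0.0664 0.002 ] ang 1.77 0.0665
[276.5 358.3] 81 tool [0.0001 0.0671] ang 89.92 0.0671
[ 0.231  0.353 -0.793  1.583  0.257  1.315 -1.943] [-0.17 -0.77 -5.85] [ 1.7994e+02 -1.0000e-02 -7.7120e+01]
```

View pics/w4.png

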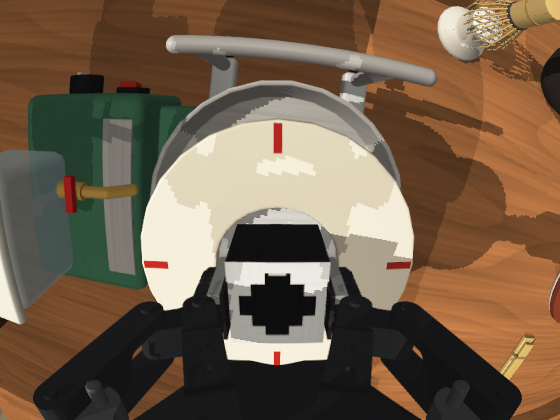

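The wheel sits over the spindle, clear of the spout, bar and tank. Trimming slightly, then lowering over the nose.

Request:
send_rows(
  increments=[-0.0006,0.0007,0,0.2,-1,0,0,0.015,0,-1,0,0,0.012,0,-1,0,0,0.007,0,-1,0,0,0.005,0,-1,0,0,0,0,-1],
)

```text
time_s: 8.72
position: [0.5488, 0.1903, 0.167]
eef_rot: [3.141, -0.0, -1.352]
contact_force: [1.0, 0.3, -5.3]
grip_width: 0.483
```

```bash
cat > st.py <<'E'
from h import *
s=manip.get_state();print(s["time_s"],np.round(s["position"],4),np.degrees(s["eef_rot"]).round(2),"F",np.round(s["contact_force"],2),"M",np.round(s["torque"],2),"under",round(s["position"][2]-.0271,4))
E
python3 st.py
```

```text
8.725 [0.5488 0.1903 0.167 ] [179.98  -0.   -77.48] F [ 1.    0.27 -5.27] M [0.06 0.01 0.02] under 0.1399
```

Request:
send_rows(
  increments=[0,0,0.002,0,-1,0,0,0.002,0,-1,0,0,0.002,0,-1,0,0,0.002,0,-1,0,0,0,0,-1],
)

```text
time_s: 9.35
position: [0.5488, 0.1903, 0.1591]
eef_rot: [3.141, -0.0, -1.352]
contact_force: [0.5, 1.3, -6.0]
grip_width: 0.479
```

```bash
python3 st.py
```

```text
9.35 [0.5488 0.1903 0.1591] [ 1.7998e+02 -1.0000e-02 -7.7480e+01] F [ 0.53  1.32 -6.  ] M [ 0.02 -0.01  0.03] under 0.132
```

The underside is at 0.132, below the tooth tops at 0.135, with no contact force, so the splines have meshed. Sliding down.

Request:
send_rows(
  increments=[0,0,0.004,0,-1,0,0,0.004,0,-1,0,0,0.004,0,-1,0,0,0.004,0,-1,0,0,0.003,0,-1,0,0,0,0,-1],
)

```text
time_s: 10.1
position: [0.5488, 0.1903, 0.14]
eef_rot: [3.141, -0.0, -1.352]
contact_force: [0.6, -0.8, -5.0]
grip_width: 0.48
```

```bash
python3 st.py
```

```text
10.1 [0.5488 0.1903 0.14  ] [ 1.7998e+02 -1.0000e-02 -7.7480e+01] F [ 0.57 -0.82 -5.  ] M [0.05 0.01 0.  ] under 0.1129
```

Request:
send_rows(
  increments=[0,0,0.002,0,-1,0,0,0.001,0,-1,0,0,0.001,0,-1,0,0,0,0,-1],
)

```text
time_s: 10.6
position: [0.5491, 0.1904, 0.137]
eef_rot: [-3.141, -0.0, -1.352]
contact_force: [-4.9, -2.0, 4.4]
grip_width: 0.486
```

Request:
send_rows(
  increments=[0,0,0.001,0,-1,0,0,0.001,0,-1,0,0,0.001,0,-1,0,0,0,0,-1,0,0,0,0,-1],
)

```text
time_s: 11.22
position: [0.5491, 0.1905, 0.1341]
eef_rot: [-3.141, -0.0, -1.352]
contact_force: [-4.4, -2.3, 7.9]
grip_width: 0.479
```

```bash
python3 st.py
```

```text
11.225 [0.5491 0.1905 0.1341] [-1.7996e+02 -2.0000e-02 -7.7480e+01] F [-4.38 -2.26  7.92] M [-0.52  1.08 -0.01] under 0.107
```

The spring is being compressed (about 13 N on the ring, underside at 0.107). I'll ease the small side load and continue to the stop.

Request:
send_rows(
  increments=[0,0.0005,0.001,0,-1,0,0,0.001,0,-1,0,0,0,0,-1,0,0,0,0,-1],
)

```text
time_s: 11.72
position: [0.5491, 0.1904, 0.1325]
eef_rot: [-3.14, -0.0, -1.352]
contact_force: [-2.9, -1.9, 10.5]
grip_width: 0.481
```

Request:
send_rows(
  increments=[0,0,0.001,0,-1,0,0,0,0,-1,0,0,0,0,-1],
)

```text
time_s: 12.1
position: [0.5491, 0.1905, 0.132]
eef_rot: [-3.14, -0.0, -1.353]
contact_force: [-6.5, -3.3, 13.6]
grip_width: 0.481
```

```bash
python3 st.py
```

```text
12.1 [0.5491 0.1905 0.132 ] [-1.7988e+02 -3.0000e-02 -7.7490e+01] F [-6.45 -3.33 13.64] M [-0.74  1.27  0.02] under 0.1049
```

Request:
send_rows(
  increments=[0,0.0003,0.001,0,-1,0,0,0,0,-1,0,0,0,0,-1,0,0,0,0,-1],
)

```text
time_s: 12.6
position: [0.5492, 0.1905, 0.1319]
eef_rot: [-3.139, -0.001, -1.353]
contact_force: [-7.5, -3.8, 22.1]
grip_width: 0.478
```

```bash
python3 st.py; python3 meas.py w5; python3 - <<'E'
from h import *
s=manip.snapshot("side");t=manip.snapshot("top")["img"]
cv2.imwrite("pics/end.png",np.hstack([cv2.resize(s["img"][200:420,60:300],(400,367)),cv2.resize(t[120:300,60:256],(400,367))]))
E
```

```text
12.6 [0.5492 0.1905 0.1319] [-1.7983e+02 -4.0000e-02 -7.7490e+01] F [-7.53 -3.79 22.09] M [-1.    1.81  0.02] under 0.1048
12.6 [0.5492 0.1905 0.1319] [-3.1386e+00 -8.0000e-04 -1.3525e+00]
[277.5 137.5] 240 tool [ 0.0005 -0.0644] ang -89.58 0.0644
[155.8 264.6] 152 tool [-0.0657  0.0019] ang 178.33 0.0657
[398.4 265.3] 160 tool [0.0665 0.0022] ang 1.88 0.0666
[276.5 358.3] 81 tool [0.0001 0.0668] ang 89.91 0.0668
[ 0.21   0.416 -0.77   1.673  0.311  1.177 -1.99 ] [-6.82 -5.5  21.55] [-1.7982e+02 -4.0000e-02 -7.7500e+01]
```

View pics/end.png

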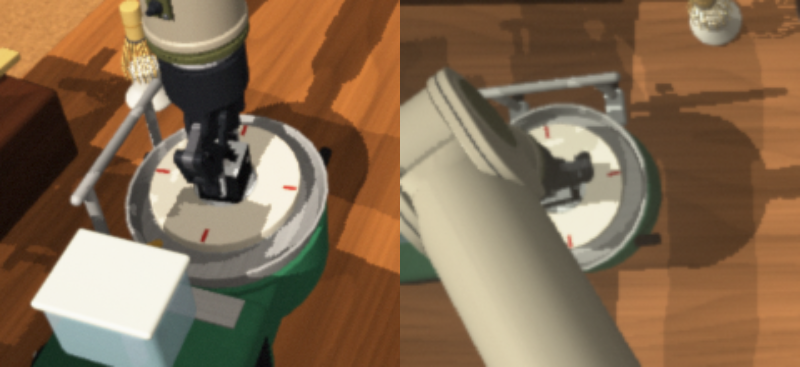

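View pics/w5.png

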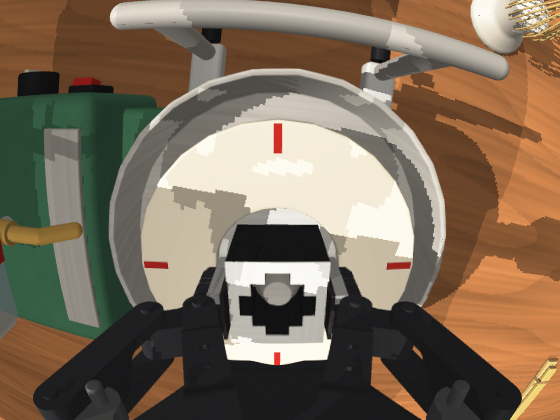

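The last 1 mm of command moved the wheel only 0.1 mm and raised the force by 8.5 N, so it's on the hard stop. It sits level in the pan and the grip hasn't slipped. Handing in.

```bash
python3 -c "
from workcell import manip
print(manip.finish_job())"
```

```text
the job is handed in; nothing more can be done
None
```

The fine wheel is on the spindle, pressed down to the seat ring's stop. I handed the job in at about 12.7 s with the arm still gripping it and pushing down.

- **Fit:** I measured the spindle teeth at 12.7° with the wrist camera, turned the wheel to match, and lowered it. It passed the tooth tops at 135 mm with no contact force, so it meshed without forcing.
- **At the stop:** The underside reads 104.8 mm against the nominal 105 mm. The last 1 mm of commanded push moved the wheel only 0.1 mm and raised the force by 8.5 N. That leaves about 27 N on the ring, against the 16 N it needs.
- **Level and grip:** The tool is within 0.2° of vertical, and the rim ticks are where they were in the gripper, to within 0.5 mm.
- **Side load:** About 8 N of sideways force remained against the spindle at the end. Two small shifts of 0.5 mm and 0.3 mm did not clear it.
- **Other objects:** I never touched the brown wheel or the other items on the bench. The last pictures did not cover all of them.

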